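# Push the bottle row home and bolt it in

## Task

In the feed rail, push the last of the four white bottles (the one farthest from the end stop) with the fingertips, so that the whole row slides as one train up to the end stop and stands there upright with no gaps. Touch no other bottle of the row with the fingers; push only, and lift nothing. Then push the bolt at the side of the rail fully in, so that it closes the rail behind the row, and leave the other jars and things where they stand.

Things in the scene. Friction and masses are not known exactly. Their poses are not given: they have to be found in the camera images.
- rail: aluminium feed rail fixed to the worktop: a straight channel 310 mm long, 47 mm wide, open above and at one end. Origin on the worktop, under the centre line; y along the channel to the end stop, x across it (bolt's push plate at -x), z up. Channel from y = -160 mm (open end) to the stop face at +140; floor 3 mm above the worktop, 39 mm wide inside; walls 14 mm high, the stop plate 45 mm
- row_end (a point): point on the channel floor (rail y = -8 mm) where the rear of the last bottle stands when the row is home; the four bottles' centres are then at rail y = 121.5, 84.5, 47.5 and 10.5 mm
- bolt_line (a point): point on the channel floor (rail y = -17 mm) over which the bolt passes. Beside it stand the bolt's guide (34 mm wide along y, rail x from -30 to -50 mm, 34 mm high above the worktop) and opposite a strike (x from +24 to +34 mm, 28 mm high)
- rail_stop (a point): middle of the end stop's face at the height of the channel floor (3 mm above the worktop)
- row_1: white plastic screw-cap bottle, 37 mm in diameter (straight body up to 64 mm, cap above), 74 mm high, about 60 g; origin at the centre of its underside, z up. First of the row, nearest the end stop; at the start the row stands in the channel, its bottles touching, 40 to 110 mm short of the stop
- row_2: white plastic screw-cap bottle, 37 mm in diameter (straight body up to 64 mm, cap above), 74 mm high, about 60 g; origin at the centre of its underside, z up. Second of the row
- row_3: white plastic screw-cap bottle, 37 mm in diameter (straight body up to 64 mm, cap above), 74 mm high, about 60 g; origin at the centre of its underside, z up. Third of the row
- row_4: white plastic screw-cap bottle, 37 mm in diameter (straight body up to 64 mm, cap above), 74 mm high, about 60 g; origin at the centre of its underside, z up. Last of the row, nearest the rail's open end: the one to push. Push it low, 20 to 30 mm above the worktop (just clear of the rail's walls); pushed near its top it tips. The four slide with 1 to 3 N in all, with short jerks above that
- keeper_bolt (a joint): slide of the steel bolt in m: 0 drawn fully back, 0.055 fully in (a hard stop); it moves along the rail's +x. Starts at 0 to 0.008, clear of the channel, slides with about 1.5 N and stays where it is left. Its bar, 10 mm wide, lies 17 to 27 mm above the worktop and passes 4 mm behind the last bottle when the row is home; else that bottle is in its way
- bolt_plate (a point): middle of the outer face of the bolt's upright steel push plate; push it towards the rail's +x. The plate is 36 mm wide along the rail, 6 mm thick, and stands from 10 to 52 mm above the worktop (this point 31 mm above it); its outer face is at rail x = -111 mm + the joint value, so -56 mm when fully in
- jar_clear: bystander: clear glass jar with a blue cap, 55 mm in diameter, 123 mm high; origin at the centre of its underside
- jar_amber: bystander: amber glass jar with a blue cap, 55 mm in diameter, 123 mm high; origin at the centre of its underside
- cylinder: bystander: measuring cylinder on a 46 mm foot, 138 mm high; origin at the centre of its underside
- filter_box: bystander: square flat box with a lid, 92 x 92 mm, 34 mm high; origin at the centre of its underside
There are look-alikes about, which are no part of the job. Leave any yellow look-alike of the row_4 alone.

How it is judged:
On the way, in this order (a step that is already met when the one before it is completed fails the run):
1. the row stands home against the end stop, the bolt still back (y of row_1 in the frame of rail above 0.1175 m and x of row_1 in the frame of rail between -0.004 and 0.004 m and z of each of row_1, row_2, row_3, row_4 in the frame of rail below 0.008 m and angle between each of row_1, row_2, row_3, row_4's own z axis and vertical below 0.1 rad and linear speed of each of row_1, row_2, row_3, row_4 below 0.02 m/s and y of row_2 in the frame of rail above 0.0805 m and x of row_2 in the frame of rail between -0.004 and 0.004 m and y of row_3 in the frame of rail above 0.0435 m and x of row_3 in the frame of rail between -0.004 and 0.004 m and y of row_4 in the frame of rail above 0.0065 m and x of row_4 in the frame of rail between -0.004 and 0.004 m and value of joint keeper_bolt below 0.02 m), for 0.2 s.
2. the bolt is fully in behind the row (value of joint keeper_bolt above 0.05 m), for 0.2 s.
At the end, for the whole second after the job is handed in: All four bottles stand upright (within 0.1 rad) on the channel floor, at rest, each within 4 mm of its place in a gapless row against the end stop, and the bolt is in by more than 50 of its 55 mm (y of row_1 in the frame of rail above 0.1175 m and x of row_1 in the frame of rail between -0.004 and 0.004 m and z of each of row_1, row_2, row_3, row_4 in the frame of rail below 0.008 m and angle between each of row_1, row_2, row_3, row_4's own z axis and vertical below 0.1 rad and linear speed of each of row_1, row_2, row_3, row_4 below 0.02 m/s and y of row_2 in the frame of rail above 0.0805 m and x of row_2 in the frame of rail between -0.004 and 0.004 m and y of row_3 in the frame of rail above 0.0435 m and x of row_3 in the frame of rail between -0.004 and 0.004 m and y of row_4 in the frame of rail above 0.0065 m and x of row_4 in the frame of rail between -0.004 and 0.004 m and value of joint keeper_bolt above 0.05 m); the robot touches nothing.
It fails at once if a bottle of the row is lifted more than 8 mm off the channel floor (z of any of row_1, row_2, row_3, row_4 in the frame of rail above 0.011 m).
It fails at once if a bottle of the row tips by more than 0.4 rad (angle between any of row_1, row_2, row_3, row_4's own z axis and vertical above 0.4 rad).
It fails at once if the fingers push on one of the first three bottles (over 1.5 N) (contact force between the fingers and row_1 above 1.5 N or contact force between the fingers and row_2 above 1.5 N or contact force between the fingers and row_3 above 1.5 N).
It fails at once if a bystander is moved more than 15 mm (distance of any of jar_clear, jar_amber, cylinder, filter_box from where it was at the start of the episode above 0.015 m).
It also fails if it takes over 59 s, if anything falls off the work surface, if the arm or the gripper's body presses on something with over 40 N, if the wrist force passes 120 N, or if a joint passes its speed limit or range.

## Robot

A 6-joint arm with a two-finger parallel gripper is mounted at the origin on a cart in front of the work surface, level with it; the furniture and walls round the work are solid. World frame = base frame: x ahead of the robot, y to its left, z up, the work surface at z = 0. Lengths are in m, angles in rad, forces in N, time in s.
With the tool pointing down it reaches from about 0.3 to 0.775 m from the base axis. Payload 14.6 kg.
Tool frame: the origin (TCP) lies at the very end of the fingers, on their centre line; the grasp point (between the pads) lies 19 mm behind it; z points along the fingers, y is the line along which they close (so a half turn about z gives the same grasp; the last joint's range is limited). The gripper opens to 85 mm and grips with 20 to 120 N. Pads are 22 mm wide; open, the fingers measure 114 mm over their backs; the gripper's body (76 mm by 85 mm) begins 54 mm behind the grasp point. The pads swing forward as they close: fully open they stand 13 mm farther back than shut.
Start: joints at [-1.342, 0.3, 1.521, -0, 1.321, -0.067], TCP at [0.16, -0.526, 0.231] pointing down, gripper open.
Joint ranges: [-3.03, 3.03], [-0.79, 2.21], [0.23, 2.52], [-1.04, 4.18], [0, 3.07], [-2.55, 2.55]. Speed limits (rad/s): [2.22, 2.22, 2.57, 3.14, 3.14, 3.14].

## Interface

Orientations are given as a rotation vector (axis times angle).
In Python, from plant import ctrl gives the robot as it stands. The module is installed in compiled form; this text tells all that it offers.
- The arm moves only by the tool arm_command, never from a script. Its argument "increments" is a list of rows, each a list of 3 entries, a list of its own where there are three numbers: the shift along the tool's x, y, z in m, then the turn about the tool's z in degrees, then the opening, from 0 (shut) to 1 (fully open). A call has 1 to 8 rows; each row is the pose to reach, as a shift and turn from the pose commanded when the call began, along the tool's axes at that moment; what a row does not reach only later rows make up. A row lasts 1/12 s, in which the tool goes at most 41.7 mm and 7.16 degrees, less where a joint would pass 70% of its speed; a pose out of reach is approached as far as the arm can. A call with a gripper value outside its range is refused whole. The fingers move at their own pace and stop on an object; "force" is the grip in N (left out, the last holds). Time passes only in rows, so rows that repeat a pose let the fingers close. It gives the time, the measured TCP pose, the force, the opening and the grip force at its end, in the units of the state.
- ctrl.get_obs(): the state, without advancing time (a new reading comes with each control period).
- ctrl.read_camera(name): name is "scene" or "top" or "wrist"; returns a dict with "color" (480x640x3 uint8, blue, green, red), "depth" (480x640 float32, m along the optical axis (not along the pixel's ray), 0 where there is no reading), "fx", "fy", "cx", "cy" (pixels), "T" (4x4, takes a point from camera to world coordinates). Camera axes: x right, y down, z forward; pixel columns grow to the right and rows downward; lengths in m; the calibration is good to about 2 mm. A picture is of the moment at which its call begins.
- ctrl.sign_off(): hands the job in; it is judged then, once.
The state is a dict: "t": time; "q": joint angles; "joint_velocities": joint speeds; "effort": joint torques, N m; "ee_pos": TCP position; "orientation": TCP orientation; "ft_force": force on the tool from outside, world axes, zero at the start; "wrist_torque": the same for the moment, N m; "finger_gap": opening from 0.0 (shut) to 1.0 (fully open); "grasp_force": force on a finger pad.
Only numpy, scipy, OpenCV 4.12 (cv2) and the standard library are available. Lean on these libraries where they do the work, as an engineer would, in place of code of your own. Each camera call takes 0.05 s, during which the arm holds its last target. There are 200 camera calls.

## Working session

There is one attempt and no reset: what is moved stays moved. The work goes in short steps, Python scripts to look and compute and a tool call to move; the robot and the scene stay as the last step left them, time stands still between calls to the robot, and variables do not carry over. Pictures are saved under pics/ and viewed, at most 10 in all, crops included, and the job is handed in when it is done.

Besides the shell and the picture viewer there is one more tool, called after ">>>" as a command line: name --argument value ..., lists and objects as JSON in quotes. arm_command: Moves the arm, as the interface text tells. Its arguments: {"type":"object","properties":{"increments":{"type":"array","items":{"type":"array"}},"force":{"type":"number"}},"required":["increments"]}

```bash
mkdir -p pics
python3 - <<'E'
from plant import ctrl
import cv2,numpy as np,pickle
d={}
for n in("top","scene"):
    c=ctrl.read_camera(n);d[n]=c;cv2.imwrite(f"pics/{n}0.png",c["color"])
    print(n,c["fx"],c["cx"],c["cy"],c["T"].round(3).tolist())
pickle.dump(d,open("c0.pkl","wb"))
o=ctrl.get_obs();print(o["t"],o["ee_pos"],o["orientation"],o["finger_gap"])
E
```

```text
top 547.9758728675215 316.1440706507702 239.48345047718158 [[0.028, -0.986, 0.161, 0.394], [-1.0, -0.028, 0.003, -0.188], [0.001, -0.161, -0.987, 1.197], [0.0, 0.0, 0.0, 1.0]]
scene 528.3259208811858 321.8557654366817 252.2198210843337 [[0.535, -0.395, 0.747, -0.364], [-0.845, -0.271, 0.461, -0.747], [0.02, -0.878, -0.479, 0.656], [0.0, 0.0, 0.0, 1.0]]
0.1 [ 0.16026211 -0.52591324  0.23076718] [-3.10625282e+00 -4.62782971e-01  1.87034079e-04] 0.9962613693058798
```

View pics/top0.png

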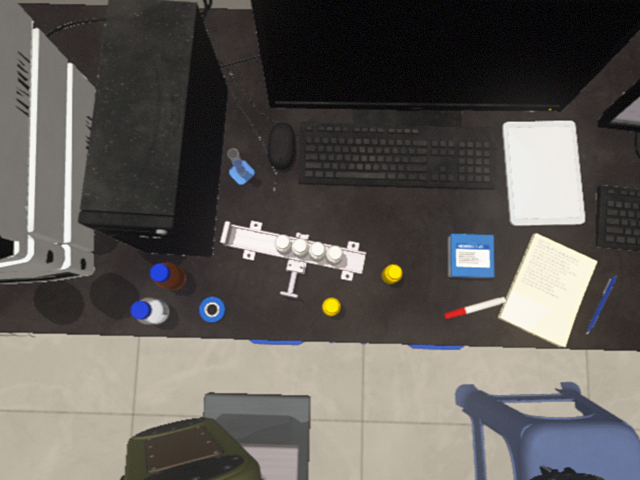

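View pics/scene0.png

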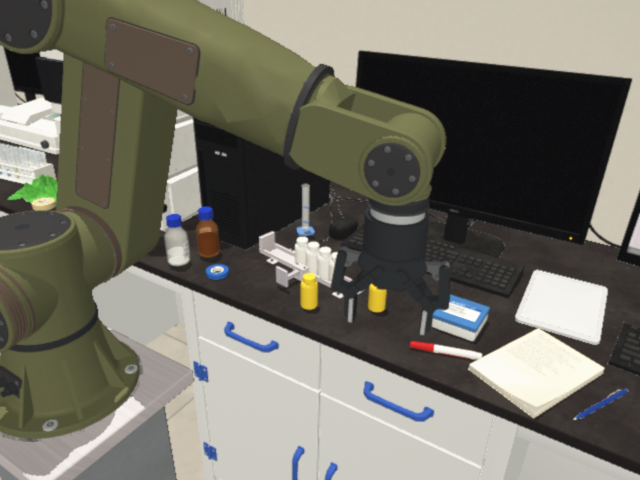

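The rail runs from the stop (≈225,235) to the open end (≈362,262) in the top picture. The bottles are at about (283..334, 243..254) and the bolt plate at (288,296), on the near side. Yellow look-alikes stand at (332,307) and (392,273).

Run:
```python
import cv2,pickle
c=pickle.load(open("c0.pkl","rb"))["top"]["color"]
cv2.imwrite("pics/crop0.png",cv2.resize(c[210:320,215:375],None,fx=5,fy=5,interpolation=cv2.INTER_CUBIC))
```

```text
(no output)
```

View pics/crop0.png

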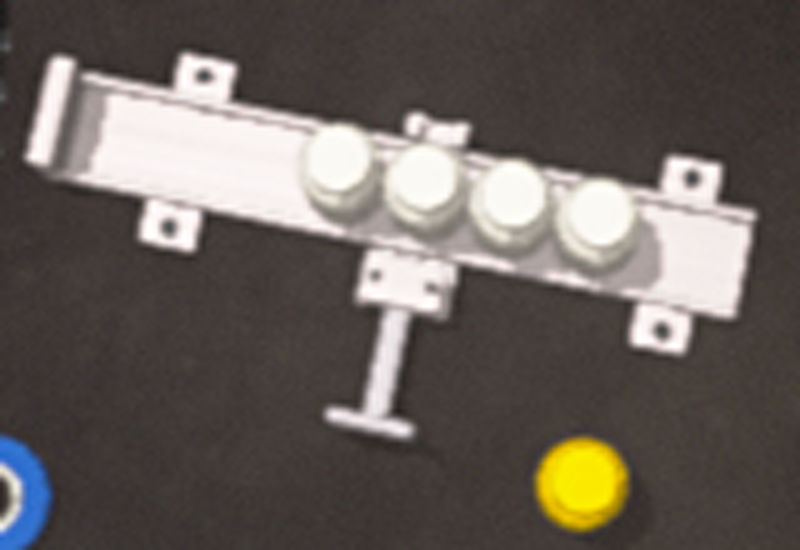

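```bash
cat > h.py <<'E'
import numpy as np
def proj(c,u,v,z):
    T=c["T"];d=T[:3,:3]@np.array([(u-c["cx"])/c["fx"],(v-c["cy"])/c["fy"],1]);return (T[:3,3]+d*(z-T[2,3])/d[2])[:2]
def fit(src,dst):
    a,b=src.mean(0),dst.mean(0);U,S,V=np.linalg.svd((src-a).T@(dst-b));R=V.T@np.diag([1,np.linalg.det(V.T@U.T)])@U.T;return R,b-R@a
E
python3 - <<'E'
import pickle,numpy as np
from h import *
c=pickle.load(open("c0.pkl","rb"))["top"]
P=lambda u,v,z:proj(c,u/5+215-.4,v/5+210-.4,z)
# rail x: bolt at -x ; near side = -x
f=[(756,213,.014,23.5,-160),(737,318,.014,-23.5,-160),(50,57,.045,23.5,150),(75,60,.045,23.5,140),(25,160,.045,-23.5,150),(50,165,.045,-23.5,140)]
src=np.array([[a[3],a[4]] for a in f])/1e3;dst=np.array([P(*a[:3]) for a in f])
R,t=fit(src,dst);print(R,t,np.degrees(np.arctan2(R[1,0],R[0,0])));print(((src@R.T+t-dst)*1e3).round(1))
for u,v in[(340,157),(425,180),(512,195),(601,211)]:print("b",((P(u,v,.074)-t)@R*1e3).round(1),P(u,v,.074))
for u,v in[(369,421),(368,433),(326,412),(412,430)]:print("plate",((P(u,v,.052)-t)@R*1e3).round(1),P(u,v,.052))
print("yellow",[((P(u,v,.07)-t)@R*1e3).round(1) for u,v in[(583,483),(887,315)]],"blue tape",((P(-15,495,.01)-t)@R*1e3))
print("tcp",(np.array([.16026,-.52591])-t)@R)
from plant import ctrl
from scipy.spatial.transform import Rotation as Ro
print(Ro.from_rotvec(ctrl.get_obs()["orientation"]).as_matrix().round(3))
np.savez("rail.npz",R=R,t=t)
E
```

```text
[[ 0.98413164  0.17743988]
 [-0.17743988  0.98413164]] [ 0.5680525  -0.13102764] -10.220675218925978
[[ 0.2  0.1]
 [ 0.1  0.9]
 [ 0.8 -0.8]
 [-0.   0.1]
 [-0.6 -0.6]
 [-0.5  0.3]]
b [ 1.5 17.1] [ 0.57260465 -0.11449788]
b [ -0.6 -19.5] [ 0.56395984 -0.15009041]
b [  0.6 -56.1] [ 0.55870758 -0.18632178]
b [  1.6 -93.5] [ 0.55307018 -0.22332827]
plate [-101.6  -16.7] [ 0.46509856 -0.12940145]
plate [-106.6  -17.3] [ 0.4601072 -0.1291673]
plate [-101.6    1.7] [ 0.46832776 -0.11134518]
plate [-101.6  -35. ] [ 0.46187265 -0.1474393 ]
yellow [array([-109.3, -108.8]), array([ -16. , -217.7])] blue tape [-164.34138115  140.74921879]
tcp [-0.33125363 -0.46097488]
[[ 0.957  0.291 -0.   ]
 [ 0.291 -0.957  0.001]
 [ 0.    -0.001 -1.   ]]
```

```bash
cat >> h.py <<'E'
def plan(*targets,yaw=79.78):
    """shift in tool axes and turn (deg) to rail (x,y) mm, z world mm, from the present pose"""
    from plant import ctrl
    from scipy.spatial.transform import Rotation as Ro
    o=ctrl.get_obs();r=np.load("rail.npz");M=Ro.from_rotvec(o["orientation"]).as_matrix()
    y=np.degrees(np.arctan2(M[1,0],M[0,0]))
    print("t",round(o["t"],2),"tcp rail",((o["ee_pos"][:2]-r["t"])@r["R"]*1e3).round(1),"z",(o["ee_pos"][2]*1e3).round(1),"F",np.round(o["ft_force"],1),"gap",round(o["finger_gap"],3))
    for a in targets:
        w=np.r_[r["R"]@(np.array(a[:2])/1e3)+r["t"],a[2]/1e3];print(a,"shift",(M.T@(w-o["ee_pos"])).round(4),"turn",round(-(yaw-y),1))
E
python3 -c "
from h import *
plan((0,-140,200))"
```

```text
t 0.1 tcp rail [-331.3 -461. ] z 230.8 F [ 0.7  0.4 -0.6] gap 0.996
(0, -140, 200) shift [ 0.4413 -0.1343  0.0309] turn -62.8
```

>>> arm_command --increments '[[[0.03,-0.01,0.0],-7,0],[[0.06,-0.02,0.0],-14,0],[[0.09,-0.03,0.0],-21,0],[[0.12,-0.04,0.0],-28,0],[[0.15,-0.05,0.0],-35,0],[[0.18,-0.06,0.0],-42,0],[[0.21,-0.07,0.0],-49,0],[[0.24,-0.08,0.0],-56,0]]'

```text
t: 0.77
ee_pos: [0.3676, -0.3784, 0.2311]
orientation: [-2.52, -1.875, 0.0]
ft_force: [0.1, -0.5, -0.7]
finger_gap: 0.0
grasp_force: 0.0
```

```bash
python3 -c "
from h import *
plan((0,-140,200))"
```

```text
t 0.77 tcp rail [-153.4 -279. ] z 231.1 F [ 0.1 -0.5 -0.7] gap 0.0
(0, -140, 200) shift [0.1555 0.1367 0.0311] turn -6.5
```

>>> arm_command --increments '[[[0.025,0.02,0.005],-3,0],[[0.05,0.045,0.01],-6,0],[[0.08,0.07,0.015],-6.5,0],[[0.11,0.1,0.02],-6.5,0],[[0.135,0.12,0.025],-6.5,0],[[0.155,0.137,0.031],-6.5,0],[[0.155,0.137,0.031],-6.5,0],[[0.155,0.137,0.031],-6.5,0]]'

```text
t: 1.43
ee_pos: [0.5434, -0.2706, 0.1992]
orientation: [-2.413, -2.009, 0.001]
ft_force: [-0.2, -0.8, 0.6]
finger_gap: 0.001
grasp_force: 0.0
```

Run:
```python
from h import *
from plant import ctrl
import cv2
c=ctrl.read_camera("wrist");cv2.imwrite("pics/w1.png",c["color"])
plan((0,-140,25),(0,-140,90))
```

```text
t 1.48 tcp rail [ 1.000e-01 -1.427e+02] z 199.8 F [-0.9 -0.5 -0. ] gap -0.001
(0, -140, 25) shift [2.600e-03 1.000e-04 1.748e-01] turn -0.3
(0, -140, 90) shift [0.0026 0.     0.1098] turn -0.3
```

View pics/w1.png

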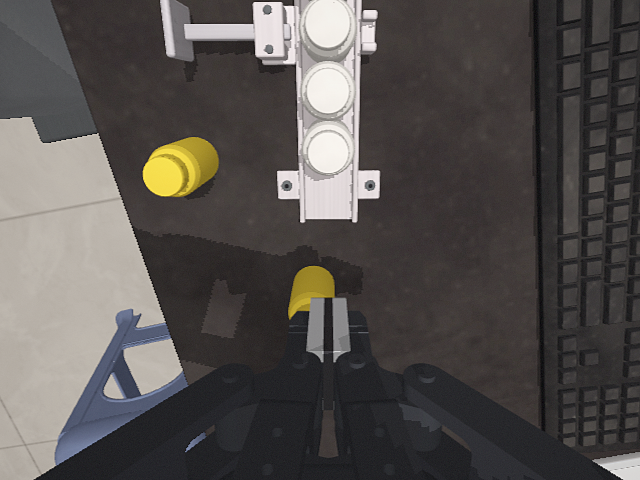

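The wrist view shows the closed fingers lined up with the channel (column about 328). The last bottle is at (328,150) and the yellow one is behind the fingers. I'll go down.

>>> arm_command --increments '[[[0.002,0,0.025],0,0],[[0.002,0,0.055],0,0],[[0.002,0,0.085],0,0],[[0.002,0,0.115],0,0],[[0.002,0,0.145],0,0],[[0.002,0,0.165],0,0],[[0.002,0,0.175],0,0],[[0.002,0,0.175],0,0]]'

```text
t: 2.15
ee_pos: [0.542, -0.27, 0.0236]
orientation: [-2.415, -2.004, 0.002]
ft_force: [0.1, 1.0, 0.9]
finger_gap: -0.003
grasp_force: 0.0
```

Run:
```python
from h import *
plan((0,-122,25))
```

```text
t 2.15 tcp rail [  -1.  -141.4] z 23.6 F [0.1 1.  0.9] gap -0.003
(0, -122, 25) shift [ 0.0194  0.0009 -0.0013] turn -0.4
```

>>> arm_command --increments '[[[0.003,0.001,0],0,0],[[0.006,0.001,0],0,0],[[0.009,0.001,0],0,0],[[0.012,0.001,0],0,0],[[0.014,0.001,0],0,0],[[0.016,0.001,0],0,0],[[0.018,0.001,0],0,0],[[0.02,0.001,0],0,0]]'

```text
t: 2.82
ee_pos: [0.5481, -0.2501, 0.0255]
orientation: [2.416, 2.008, -0.0]
ft_force: [-0.8, -2.2, 0.5]
finger_gap: -0.001
grasp_force: 0.0
```

>>> arm_command --increments '[[[0.002,0,0],0,0],[[0.004,0,0],0,0],[[0.006,0,0],0,0],[[0.008,0,0],0,0],[[0.01,0,0],0,0],[[0.012,0,0],0,0],[[0.014,0,0],0,0],[[0.016,0,0],0,0]]'

```text
t: 3.48
ee_pos: [0.551, -0.2343, 0.0253]
orientation: [-2.416, -2.008, 0.0]
ft_force: [-0.9, -2.6, 1.2]
finger_gap: -0.001
grasp_force: 0.0
```

Run:
```python
from h import *
from plant import ctrl
import cv2
c=ctrl.read_camera("wrist");cv2.imwrite("pics/w2.png",c["color"])
plan((0,-25,25))
```

```text
t 3.53 tcp rail [   1.5 -104.3] z 25.3 F [-0.4 -1.2  0.7] gap 0.0
(0, -25, 25) shift [ 0.0793 -0.002   0.0003] turn -0.3
```

View pics/w2.png

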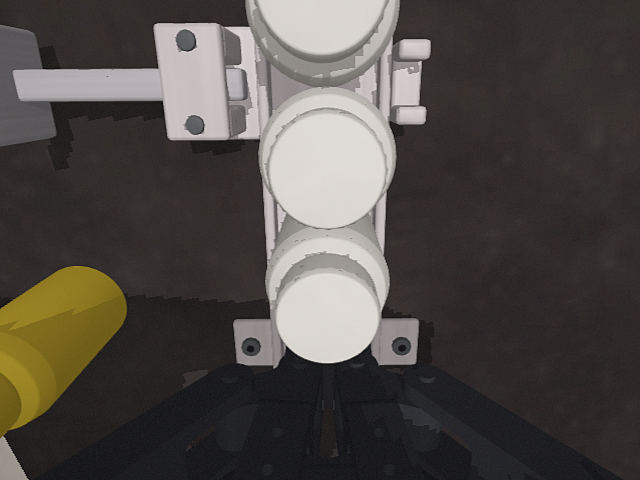

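The push is under way: the last bottle (328,310) is upright ahead of the fingers, inside the rail. I'll continue slowly.

>>> arm_command --increments '[[[0.002,0,0],-0.3,0],[[0.005,0,0],-0.3,0],[[0.0075,-0.001,0],-0.3,0],[[0.01,-0.001,0],-0.3,0],[[0.0125,-0.001,0],-0.3,0],[[0.015,-0.001,0],-0.3,0],[[0.0175,-0.001,0],-0.3,0],[[0.02,-0.001,0],-0.3,0]]'

```text
t: 4.2
ee_pos: [0.5537, -0.2143, 0.0253]
orientation: [-2.411, -2.014, 0.0]
ft_force: [0.0, -1.9, 0.5]
finger_gap: 0.001
grasp_force: 0.0
```

>>> arm_command --increments '[[[0.0025,0,0],0,0],[[0.005,0,0],0,0],[[0.0075,0,0],0,0],[[0.01,0,0],0,0],[[0.0125,0,0],0,0],[[0.015,0,0],0,0],[[0.0175,0,0],0,0],[[0.02,0,0],0,0]]'

```text
t: 4.87
ee_pos: [0.5572, -0.1947, 0.0253]
orientation: [-2.411, -2.014, -0.0]
ft_force: [-0.9, -0.8, 0.8]
finger_gap: 0.003
grasp_force: 0.0
```

>>> arm_command --increments '[[[0.0025,0,0],0,0],[[0.005,0,0],0,0],[[0.0075,0,0],0,0],[[0.01,0,0],0,0],[[0.0125,0,0],0,0],[[0.015,0,0],0,0],[[0.0175,0,0],0,0],[[0.02,0,0],0,0]]'

```text
t: 5.53
ee_pos: [0.5608, -0.175, 0.0253]
orientation: [2.411, 2.014, -0.0]
ft_force: [-0.6, -1.3, 0.5]
finger_gap: 0.002
grasp_force: 0.0
```

Run:
```python
from h import *
from plant import ctrl
import cv2
c=ctrl.read_camera("top");cv2.imwrite("pics/t3.png",cv2.resize(c["color"][210:320,215:375],None,fx=5,fy=5,interpolation=cv2.INTER_CUBIC))
plan((0,-19,25))
```

```text
t 5.58 tcp rail [  0.6 -44.1] z 25.3 F [ 0.  -0.6 -0.8] gap 0.001
(0, -19, 25) shift [ 0.0251 -0.0006  0.0003] turn -0.0
```

View pics/t3.png

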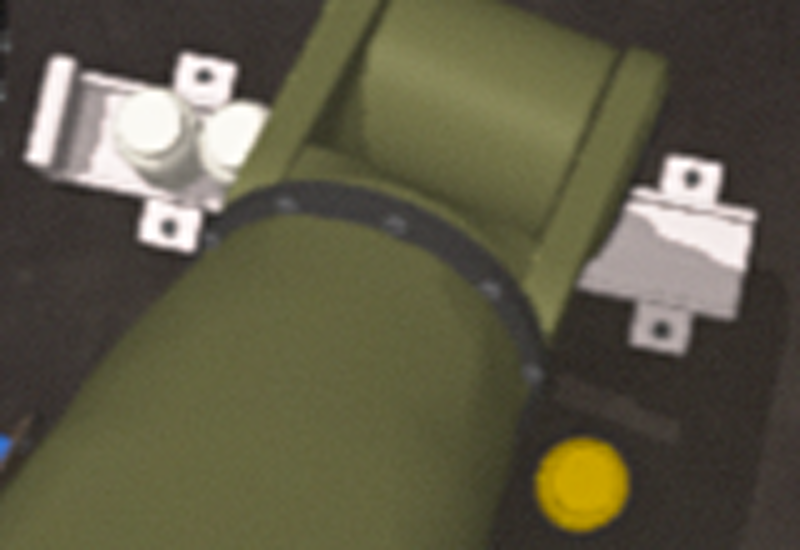

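Row 1's cap at crop (149,120) is at rail y ≈ 99, so about 22 mm remain.

>>> arm_command --increments '[[[0.0025,0,0],0,0],[[0.005,0,0],0,0],[[0.0075,0,0],0,0],[[0.01,0,0],0,0],[[0.0125,0,0],0,0],[[0.015,0,0],0,0],[[0.017,0,0],0,0],[[0.018,0,0],0,0]]'

```text
t: 6.25
ee_pos: [0.564, -0.1572, 0.0253]
orientation: [-2.411, -2.014, 0.0]
ft_force: [0.1, -1.3, 0.3]
finger_gap: -0.001
grasp_force: 0.0
```

>>> arm_command --increments '[[[0.001,0,0],0,0],[[0.002,0,0],0,0],[[0.003,0,0],0,0]]'

```text
t: 6.5
ee_pos: [0.5645, -0.1545, 0.0253]
orientation: [-2.411, -2.014, -0.0]
ft_force: [-0.0, -0.9, 0.1]
finger_gap: -0.002
grasp_force: 0.0
```

>>> arm_command --increments '[[[0.0005,0,0],0,0],[[0.001,0,0],0,0]]'

```text
t: 6.67
ee_pos: [0.5647, -0.1535, 0.0253]
orientation: [-2.411, -2.014, 0.0]
ft_force: [0.0, -1.1, 0.3]
finger_gap: -0.002
grasp_force: 0.0
```

Run:
```python
from h import *
from plant import ctrl
import cv2
c=ctrl.read_camera("top");cv2.imwrite("pics/t4.png",cv2.resize(c["color"][210:260,215:295],None,fx=10,fy=10,interpolation=cv2.INTER_CUBIC))
plan((0,-19,25))
```

```text
t 6.72 tcp rail [  0.7 -22.7] z 25.3 F [-0.4 -0.2 -0.4] gap 0.001
(0, -19, 25) shift [ 0.0037 -0.0007  0.0003] turn -0.0
```

View pics/t4.png

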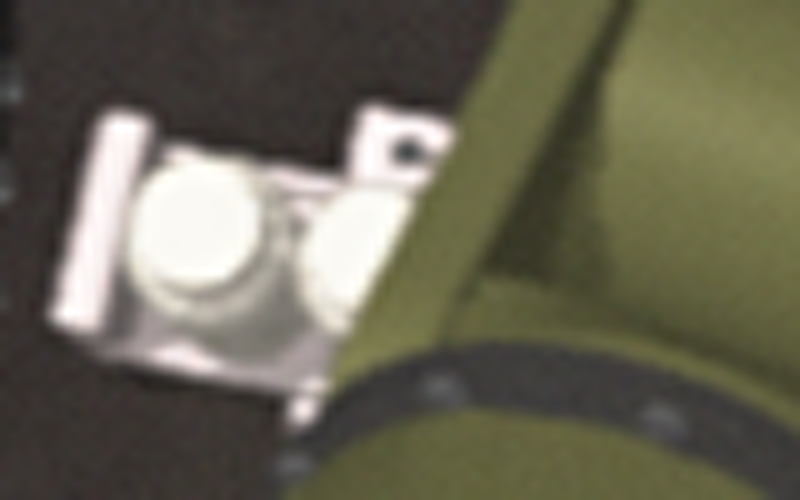

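Row 1 (195,228) is almost at the stop plate. I'll creep forward until the force rises.

>>> arm_command --increments '[[[0.0005,0,0],0,0],[[0.001,0,0],0,0],[[0.0015,0,0],0,0]]'

```text
t: 6.97
ee_pos: [0.5649, -0.1521, 0.0253]
orientation: [2.411, 2.014, -0.0]
ft_force: [0.5, -1.8, -0.4]
finger_gap: -0.001
grasp_force: 0.0
```

>>> arm_command --increments '[[[0.0005,0,0],0,0],[[0.001,0,0],0,0]]'

```text
t: 7.13
ee_pos: [0.5652, -0.1511, 0.0253]
orientation: [2.411, 2.014, 0.0]
ft_force: [-0.0, -2.9, 0.2]
finger_gap: 0.004
grasp_force: 0.0
```

>>> arm_command --increments '[[[0.0005,0,0],0,0],[[0.001,0,0],0,0]]'

```text
t: 7.3
ee_pos: [0.5653, -0.1507, 0.0255]
orientation: [2.411, 2.013, -0.0]
ft_force: [-2.4, -8.8, 1.7]
finger_gap: 0.003
grasp_force: 0.4
```

Force jumped to 9 N, so the row is home. I'll hold briefly, then back off and lift.

>>> arm_command --increments '[[[0,0,0],0,0],[[0,0,0],0,0],[[-0.001,0,0],0,0],[[-0.002,0,0],0,0],[[-0.005,0,0],0,0],[[-0.01,0,0],0,0],[[-0.02,0,0],0,0],[[-0.03,0,0],0,0]]'

```text
t: 7.97
ee_pos: [0.5598, -0.1804, 0.0253]
orientation: [-2.411, -2.015, 0.0]
ft_force: [0.5, -1.2, -0.5]
finger_gap: -0.002
grasp_force: 0.0
```

>>> arm_command --increments '[[[-0.01,0,-0.01],0,0],[[-0.015,0,-0.04],0,0],[[-0.015,0,-0.07],0,0],[[-0.015,0,-0.1],0,0],[[-0.015,0,-0.12],0,0],[[-0.015,-0.03,-0.13],0,0],[[-0.015,-0.06,-0.13],0,0],[[-0.015,-0.09,-0.13],0,0]]'

```text
t: 8.63
ee_pos: [0.4676, -0.179, 0.1565]
orientation: [2.41, 2.013, 0.001]
ft_force: [0.3, -0.5, 0.4]
finger_gap: -0.0
grasp_force: 0.0
```

Run:
```python
from h import *
from plant import ctrl
import cv2
plan((-135,-17,155),(-135,-17,27))
c=ctrl.read_camera("wrist");cv2.imwrite("pics/w5.png",c["color"])
```

```text
t 8.63 tcp rail [-90.4 -65. ] z 156.5 F [ 0.3 -0.5  0.4] gap -0.0
(-135, -17, 155) shift [ 0.048  -0.0446  0.0014] turn -0.1
(-135, -17, 27) shift [ 0.048  -0.0449  0.1294] turn -0.1
```

View pics/w5.png

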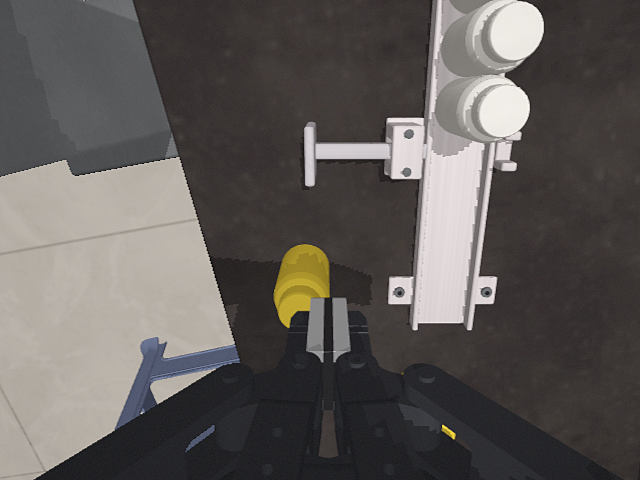

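The rear of row_4 (490,105) is past the bolt guide, and the bolt is still back with its plate at (310,153). Next I'll position the fingers outside the plate.

>>> arm_command --increments '[[[0.005,-0.025,0],0,0],[[0.02,-0.04,0],0,0],[[0.035,-0.048,0],0,0],[[0.043,-0.048,0.03],0,0],[[0.043,-0.048,0.06],0,0],[[0.043,-0.048,0.09],0,0],[[0.043,-0.048,0.118],0,0],[[0.043,-0.048,0.118],0,0]]'

```text
t: 9.35
ee_pos: [0.4269, -0.1274, 0.0339]
orientation: [-2.407, -2.01, 0.005]
ft_force: [-0.3, 1.2, -1.0]
finger_gap: 0.0
grasp_force: 0.0
```

Run:
```python
from h import *
plan((-122,-22,38),(-70.5,-22,38))
```

```text
t 9.35 tcp rail [-139.6  -21.4] z 33.9 F [-0.3  1.2 -1. ] gap 0.0
(-122, -22, 38) shift [-0.0005  0.0175 -0.0043] turn -0.1
(-70.5, -22, 38) shift [-0.0005  0.069  -0.0046] turn -0.1
```

>>> arm_command --increments '[[[0,0,0],0,0],[[0,0.004,0],0,0],[[0,0.008,0],0,0],[[0,0.012,0],0,0],[[0,0.016,0],0,0],[[0,0.02,0],0,0],[[0,0.024,0],0,0],[[0,0.028,0],0,0]]'

```text
t: 10.02
ee_pos: [0.4571, -0.1326, 0.0374]
orientation: [-2.411, -2.014, 0.0]
ft_force: [-2.2, 0.0, 1.3]
finger_gap: 0.001
grasp_force: 0.9
```

>>> arm_command --increments '[[[0,0.004,0],0,0],[[0,0.008,0],0,0],[[0,0.012,0],0,0],[[0,0.016,0],0,0],[[0,0.019,0],0,0],[[0,0.022,0],0,0],[[0,0.025,0],0,0],[[0,0.028,0],0,0]]'

```text
t: 10.68
ee_pos: [0.4845, -0.1375, 0.0372]
orientation: [-2.411, -2.014, 0.0]
ft_force: [-2.2, -0.1, 1.1]
finger_gap: -0.002
grasp_force: 0.8
```

Run:
```python
from h import *
from plant import ctrl
import cv2
c=ctrl.read_camera("wrist");cv2.imwrite("pics/w6.png",c["color"])
plan((-70.5,-22,38))
```

```text
t 10.73 tcp rail [-80.7 -21.2] z 37.3 F [-0.9 -0.8  0.1] gap 0.002
(-70.5, -22, 38) shift [-0.0008  0.0102 -0.0007] turn -0.0
```

View pics/w6.png

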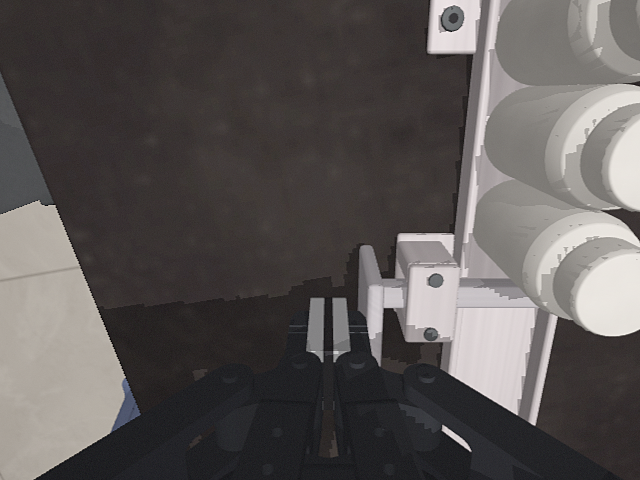

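The bar has entered the channel behind row_4, and the plate is about 10 mm from the guide. I'll push on gently to the hard stop.

>>> arm_command --increments '[[[0,0.002,0],0,0],[[0,0.004,0],0,0],[[0,0.006,0],0,0],[[0,0.007,0],0,0]]'

```text
t: 11.07
ee_pos: [0.4913, -0.1388, 0.0372]
orientation: [-2.411, -2.014, 0.0]
ft_force: [-1.2, 0.2, -0.4]
finger_gap: -0.0
grasp_force: 0.8
```

>>> arm_command --increments '[[[0,0.001,0],0,0],[[0,0.002,0],0,0]]'

```text
t: 11.23
ee_pos: [0.4931, -0.1391, 0.0372]
orientation: [-2.411, -2.014, 0.0]
ft_force: [-1.7, 0.4, 0.4]
finger_gap: -0.001
grasp_force: 0.8
```

>>> arm_command --increments '[[[0,0.001,0],0,0],[[0,0.002,0],0,0]]'

```text
t: 11.4
ee_pos: [0.4951, -0.1395, 0.0372]
orientation: [-2.411, -2.014, 0.0]
ft_force: [-1.4, 0.8, -0.5]
finger_gap: 0.0
grasp_force: 0.8
```

>>> arm_command --increments '[[[0,0.001,0],0,0],[[0,0.002,0],0,0]]'

```text
t: 11.57
ee_pos: [0.4965, -0.1397, 0.0371]
orientation: [-2.41, -2.013, 0.002]
ft_force: [-10.1, 1.3, 5.6]
finger_gap: -0.0
grasp_force: 5.5
```

>>> arm_command --increments '[[[0,0.001,0],0,0],[[0,0.0015,0],0,0]]'

```text
t: 11.73
ee_pos: [0.4968, -0.1397, 0.037]
orientation: [-2.408, -2.012, 0.005]
ft_force: [-19.3, 3.4, 11.6]
finger_gap: 0.0
grasp_force: 10.0
```

The bolt is at its hard stop. I'll hold, back off, lift away and check.

>>> arm_command --increments '[[[0,0,0],0,0],[[0,0,0],0,0],[[0,-0.003,0],0,0],[[0,-0.01,0],0,0],[[0,-0.025,0],0,0],[[0,-0.04,-0.02],0,0],[[0,-0.05,-0.05],0,0],[[0,-0.05,-0.08],0,0]]'

```text
t: 12.4
ee_pos: [0.4473, -0.1307, 0.1176]
orientation: [-2.41, -2.013, 0.002]
ft_force: [0.3, -0.1, 0.2]
finger_gap: 0.004
grasp_force: 0.0
```

>>> arm_command --increments '[[[0,0,-0.03],0,0],[[-0.03,-0.02,-0.06],0,0],[[-0.07,-0.05,-0.08],0,0],[[-0.11,-0.08,-0.08],0,0],[[-0.15,-0.1,-0.08],0,0],[[-0.19,-0.1,-0.08],0,0],[[-0.22,-0.1,-0.08],0,0],[[-0.22,-0.1,-0.08],0,0]]'

```text
t: 13.07
ee_pos: [0.3099, -0.3338, 0.1977]
orientation: [2.412, 2.009, -0.001]
ft_force: [1.0, 0.6, -0.4]
finger_gap: -0.0
grasp_force: 0.0
```

Run:
```python
from h import *
from plant import ctrl
import cv2
c=ctrl.read_camera("top");cv2.imwrite("pics/t7.png",cv2.resize(c["color"][210:320,215:375],None,fx=5,fy=5,interpolation=cv2.INTER_CUBIC))
plan()
```

```text
t 13.12 tcp rail [-217.9 -244.9] z 197.4 F [-0.7  0.3 -0.1] gap -0.003
```

View pics/t7.png

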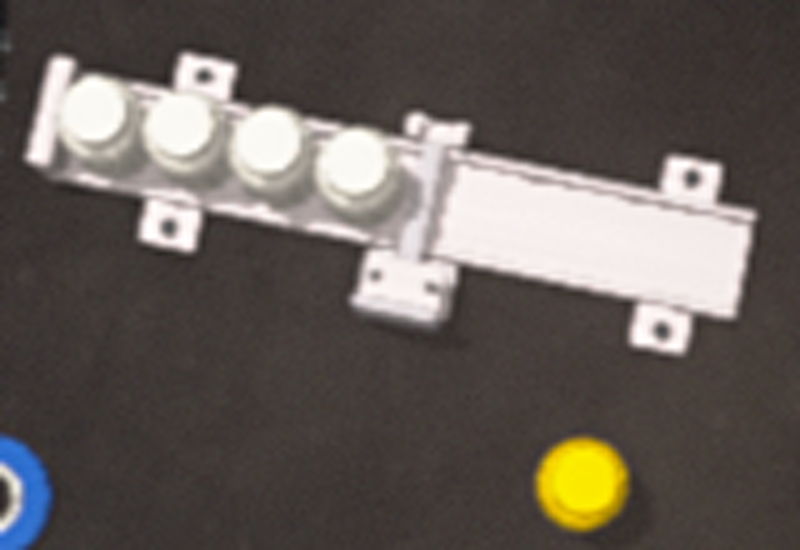

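The row stands upright against the stop, with caps at (96,112), (180,128), (268,143) and (355,161). The bolt is closed across the rail. One numeric check, then I'll hand in.

Run:
```python
import pickle
from h import *
from plant import ctrl
c=pickle.load(open("c0.pkl","rb"))["top"];r=np.load("rail.npz")
y=[]
for u,v in[(96,112),(180,128),(268,143),(355,161)]:
    p=(proj(c,u/5+214.6,v/5+209.6,.074)-r["t"])@r["R"]*1e3;y.append(p[1]);print(p.round(1))
if np.abs(np.array(y)-[121.5,84.5,47.5,10.5]).max()<3.5: print(ctrl.sign_off())
```

```text
[ -0.8 120.5]
[-0.2 84.8]
[ 1.2 47.6]
[ 1.2 10.6]
the job is handed in; nothing more can be done
None
```

The job is handed in at about 13 s: the four bottles stand upright and gapless against the end stop, each within about 1 mm of its place in the last picture, and the bolt is pushed to its hard stop behind them; I don't know the judge's verdict.

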